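Close the draft shield and tare the balance

ROBOT

A 7-joint arm with a two-finger parallel gripper is mounted at the origin on the work surface. World frame = base frame: x ahead of the robot, y to its left, z up, the work surface at z = 0. Lengths are in m, angles in rad, forces in N, time in s.
With the tool pointing down it reaches from about 0.4 to 0.85 m from the base axis. Payload 10.4 kg.
Tool frame: the origin (TCP) lies at the very end of the fingers, on their centre line; the grasp point (between the pads) lies r.pinch_z behind it (r.pinch_z is the distance from the TCP to the grasp point, in m); z points along the fingers, y is the line along which they close (so a half turn about z gives the same grasp; the last joint's range is limited). The gripper opens to 85 mm and grips with 20 to 120 N. Pads are 22 mm wide; open, the fingers measure 114 mm over their backs; the gripper's body (76 mm by 85 mm) begins 54 mm behind the grasp point. The pads swing forward as they close: fully open they stand 13 mm farther back than shut.
Start: joints at [-1.163, 0.332, -0.065, 1.46, 0.022, 1.35, -0.088], TCP at [0.261, 0.568, 0.231] pointing down, gripper open.
Joint ranges: [-2.6, 2.6], [-0.5, 2.12], [-1.47, 1.34], [0.16, 2.42], [-1.27, 4.41], [0.06, 2.06], [-2.6, 2.6]. Speed limits (rad/s): [2.22, 2.22, 2.79, 2.79, 3.14, 3.14, 3.14].

INTERFACE

Orientations are given as a 3x3 rotation matrix whose columns are the frame's x, y, z axes.
In Python, from bench import r, optics gives the robot as it stands.
- The arm moves only by the tool arm_command, never from a script. Its argument "deltas" is a list of rows, each a list of 5 numbers: the shift along the tool's x, y, z in m, then the turn about the tool's z in degrees, then the opening, from 0 (shut) to 1 (fully open). In form: [[x, y, z, roll, grip], ...]. A call has exactly 5 rows; each row is the pose to reach, as a shift and turn from the pose commanded when the call began, along the tool's axes at that moment; what a row does not reach only later rows make up. A row lasts 1/8 s, in which the tool goes at most 62.5 mm and 10.7 degrees, less where a joint would pass 70% of its speed; a pose out of reach is approached as far as the arm can. A call with a gripper value outside its range is refused whole. The fingers move at their own pace and stop on an object; the grip force is fixed at half the most. Time passes only in rows, so rows that repeat a pose let the fingers close, or fill a call up. It gives the time, the measured TCP pose, the force, the opening and the grip force at its end, in the units of the state.
- r.sense(): the state, without advancing time (a new reading comes with each control period).
- optics.snapshot(name): name is "scene" or "top"; returns a dict with "color" (420x560x3 uint8, red, green, blue), "K" (3x3 intrinsics, pixels), "distortion" ([k1, k2, p1, p2, k3] as OpenCV has them; the pictures are not rectified), "extrinsics" (4x4, takes a point from world to camera coordinates). Camera axes: x right, y down, z forward; pixel columns grow to the right and rows downward; lengths in m; the calibration is good to about 2 mm. A picture is of the moment at which its call begins. There is no depth.
- r.sign_off(): hands the job in; it is judged then, once.
The state is a dict: "time": time; "q": joint angles; "dq": joint speeds; "effort": joint torques, N m; "position": TCP position; "eef_rot": TCP orientation; "contact_force": force on the tool from outside, world axes, zero at the start; "moment": the same for the moment, N m; "opening": finger opening in m; "finger_force": force on a finger pad.
Only numpy, scipy, OpenCV 4.12 (cv2) and the standard library are available. Lean on these libraries where they do the work, as an engineer would, in place of code of your own. Each camera call takes 0.05 s, during which the arm holds its last target. There are 200 camera calls.

TASK

The beaker stands ready on the pan of the laboratory balance. With the fingertips draw the clear lid of the draft shield fully shut by its finger pull, then tare the balance with a light press of the tare key, the wide bar key on the front panel, and come clear. Do not press any other key, do not hit or force the balance, and leave the pan, the beaker and the things standing around the balance alone.

Things in the scene. Friction and masses are not known exactly. Their poses are not given: they have to be found in the camera images.
- balance: the balance, fixed: white housing 300 deep (x) x 200 wide (y), 80 high at the rear; its front panel slopes up 12 degrees towards +x and carries a display and below it one row of four keys. A clear draft shield box stands on the rear part. Origin: centre of the underside, on the bench. Axes: +x from the front panel to the rear, z up; the front (-x) faces the robot
- shield_top (a point): centre of the open top of the draft shield box on the balance, 150 above the bench; axes as the balance's. The box is 160 long (x) x 170 wide (y), its clear walls 4 thick; the rails along its two sides rise to 157 above the bench
- lid (a joint): opening of the clear lid, a 160 x 156 x 4 plate sliding along the balance's x on top of the draft shield, its top face 154 above the bench. 0 = fully shut, against its front stop; grows to 0.11 m as it slides to the rear (+x). Starts 0.05 to 0.09 open, slides with 1 to 2 N, stays where it is left. Over 30 N is too rough
- lid_pull (a point): finger pull on top of the lid at its front edge: grey moulded wedge 110 wide (y), its top 177 above the bench; its rear (+x) face is upright, 23 high above the lid, its front slopes down. Point: centre of that rear face, 11.5 above the lid; moves with the lid, axes as the balance's. Fingertips set down behind this face draw the lid shut towards -x
- wide_key (a joint): travel of the tare key: 0 = up, 0.004 m = fully down. It moves square to the panel, on a spring: 1 N starts it, 5 N takes it fully down, about 3 N (half travel) counts as a press. More than 15 N would harm the balance
- wide_key_top (a point): the tare key: a white key in the row along the bottom of the sloping front panel. Point: centre of its top face. It is the only wide one, 50 wide (y) x 20 deep, at the right-hand (-y) end of the row; the face stands 5 out of the panel. Axes: z out of the panel (tilted 12 degrees towards -x from vertical), y as the balance's
- round_key_inner (a joint): travel of the round key next to the tare key, 0 = up, 0.004 = down; to be left alone
- round_key_inner_top (a point): a white key in the row along the bottom of the sloping front panel. Point: centre of its top face. Round, 14 across, 68 from the tare key's centre towards +y
- round_key_outer (a joint): travel of the second round key, 0 = up, 0.004 = down; to be left alone
- round_key_outer_top (a point): a white key in the row along the bottom of the sloping front panel. Point: centre of its top face. Round, 14 across, 99 from the tare key's centre towards +y
- square_key (a joint): travel of the small square key, 0 = up, 0.004 = down; to be left alone
- square_key_top (a point): a white key in the row along the bottom of the sloping front panel. Point: centre of its top face. Square, 14 x 14, 130 from the tare key's centre, at the +y end of the row
- pan: the balance's round steel pan inside the draft shield, 90 across; not to be touched. Origin: on its axis, 10 below its top face
- beaker_mid (a point): small glass beaker, 38 across and 48 high, standing loose on the pan inside the draft shield, its rim 138 above the bench. Point: its centre, half-way up
- jar_mid (a point): brown glass jar with a white cap, 58 across and 85 high, on the bench beside the balance. Point: its centre, half-way up
- weight_mid (a point): knobbed steel calibration weight, 38 across and 66 high, on the bench on the other side of the balance. Point: its centre, half-way up
- spatula: slim flat steel laboratory spatula, 150 long, 11 across its wider end and 5 thick, lying on the bench beside the balance. Origin: underside at the middle; x along its length
Mind the look-alikes: they are no part of the job. What is shaped like the part that bears beaker_mid but orange or yellow is not meant.

How it is judged:
By the outcome, as a careful person would: the job done as asked, in the order asked, and still so for the second after the job is handed in, with the robot touching nothing.
It also fails if it takes over 40 s, if anything falls off the work surface, if the arm or the gripper's body presses on something with over 40 N, if the wrist force passes 120 N, or if a joint passes its speed limit or range.

## Working session

There is one attempt and no reset: what is moved stays moved. The work goes in short steps, Python scripts to look and compute and a tool call to move; the robot and the scene stay as the last step left them, time stands still between calls to the robot, and variables do not carry over. Pictures are saved under pics/ and viewed, at most 10 in all, crops included, and the job is handed in when it is done.

Besides the shell and the picture viewer there is one more tool, called after "Emit:" in YAML: its name, and indented under it one key for each argument. arm_command: Moves the arm, as the interface text tells. Its arguments: {"type":"object","properties":{"deltas":{"type":"array"}},"required":["deltas"]}

```bash
mkdir -p pics
python3 - <<'E'
from bench import r, optics
import cv2,pickle,numpy as np
d={}
for n in("scene","top"):
    s=optics.snapshot(n); d[n]=s; cv2.imwrite(f"pics/{n}0.png",s["color"][:,:,::-1])
    E=s["extrinsics"]; print(n,s["K"].tolist(),s["distortion"],np.round(-E[:3,:3].T@E[:3,3],3))
pickle.dump(d,open("s0.pkl","wb"))
s=r.sense(); print({k:np.round(s[k],3).tolist() for k in("time","position","eef_rot","contact_force","opening")},r.pinch_z)
E
```

```text
scene [[538.8619424918122, 0.0, 275.77854614538717], [0.0, 538.8619424918122, 215.39585224420145], [0.0, 0.0, 1.0]] [-0.20979117  0.          0.          0.          0.        ] [ 1.25  -0.671  0.859]
top [[496.29472132508846, 0.0, 279.87263529544026], [0.0, 496.29472132508846, 205.02095856344056], [0.0, 0.0, 1.0]] [0.03471393 0.         0.         0.         0.        ] [0.57  0.072 1.084]
{'time': 0.1, 'position': [0.261, 0.568, 0.231], 'eef_rot': [[-0.909, 0.418, -0.0], [0.418, 0.909, -0.001], [-0.0, -0.001, -1.0]], 'contact_force': [0.028, 0.168, 0.311], 'opening': 0.086} 0.0187
```

View pics/scene0.png

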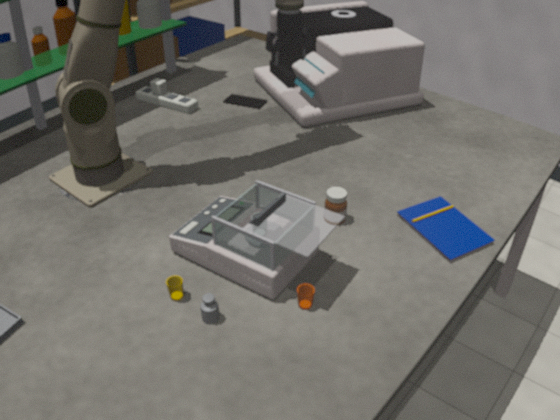

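View pics/top0.png

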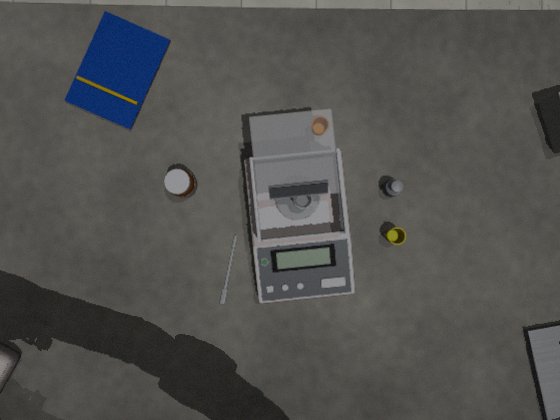

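The top view shows the balance at about (300,225). The lid is drawn to the rear, with its dark pull at (298,189). The key row lies at about row 287: a square key at (269,289), round keys at (285,288) and (300,286), and the wide key at (333,282). The orange and yellow cups at (319,126) and (397,236) are look-alikes. I'll enlarge both views.

Run:
```python
import pickle,cv2
d=pickle.load(open("s0.pkl","rb"))
t=d["top"]["color"][100:310,235:365,::-1]; s=d["scene"]["color"][170:300,160:350,::-1]
cv2.imwrite("pics/tc.png",cv2.resize(t,None,fx=2.8,fy=2.8,interpolation=cv2.INTER_CUBIC))
cv2.imwrite("pics/sc.png",cv2.resize(s,None,fx=4,fy=4,interpolation=cv2.INTER_CUBIC))
```

```text
(no output)
```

View pics/tc.png

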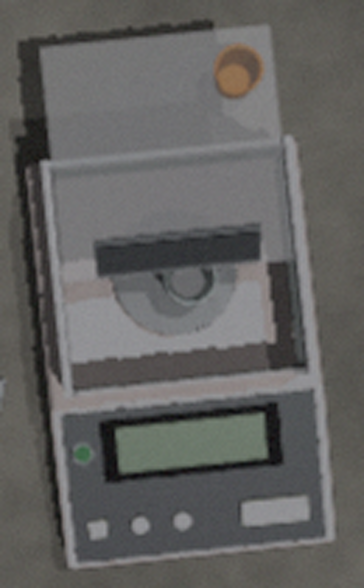

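View pics/sc.png

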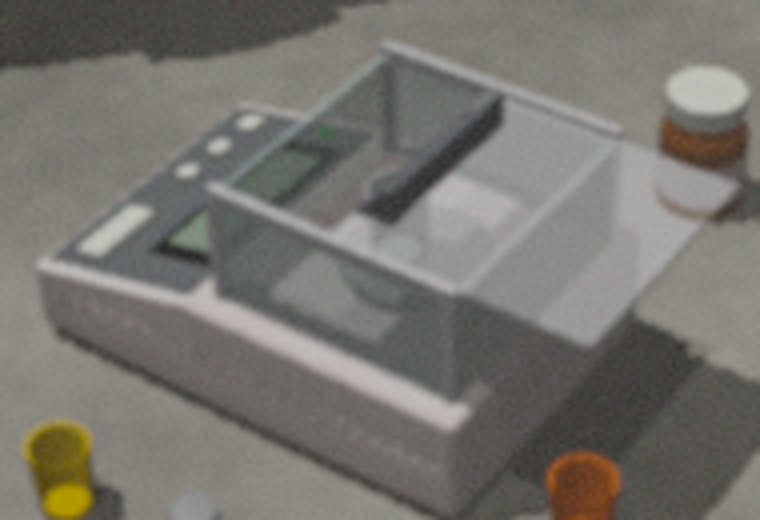

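Only one wide bar key is visible: crop (275,511) in the top view and (116,230) in the scene view. The three small keys are at (97,530), (140,526) and (182,521), so the wide bar is the tare key. The dark pull runs from (95,242) to (260,226) at its rear edge.

```bash
cat > h.py <<'E'
import numpy as np,cv2
def und(c,p): return cv2.undistortPoints(np.array(p,float).reshape(-1,1,2),c["K"],c["distortion"]).reshape(-1,2)
def tri(a,pa,b,pb):
    X=cv2.triangulatePoints(a["extrinsics"][:3],b["extrinsics"][:3],und(a,pa).T,und(b,pb).T); return (X[:3]/X[3]).T
def proj(c,X): return cv2.projectPoints(np.array(X,float),cv2.Rodrigues(c["extrinsics"][:3,:3])[0],c["extrinsics"][:3,3],c["K"],c["distortion"])[0].reshape(-1,2)
E
python3 - <<'E'
import pickle,numpy as np
from h import *
d=pickle.load(open("s0.pkl","rb")); T,S=d["top"],d["scene"]
P={"sq":((97,530),(250,122)),"ro":((140,526),(218,146)),"ri":((182,521),(187,171)),"wide":((275,511),(116,230)),
"railFR":((308,372),(212,187)),"railFL":((68,392),(385,45)),"railRR":((290,138),(458,290)),"railRL":((45,162),(620,132)),
"lidRL":((40,45),(740,187)),"lidRR":((270,25),(590,347)),"pullL":((95,242),(500,95)),"pullR":((260,226),(368,208))}
t=np.array([v[0] for v in P.values()])/2.8+[235,100]; s=np.array([v[1] for v in P.values()])/4+[160,170]
X=tri(T,t,S,s); et=np.linalg.norm(proj(T,X)-t,axis=1)
for k,x,e in zip(P,X,et): print(k,np.round(x,4),round(e,2))
f=lambda a,b:np.degrees(np.arctan2(*(X[b]-X[a])[[1,0]]))
print("yaws",f(3,0)-90,f(4,6),f(5,7),f(9,8)-90,f(4,5)-90,f(11,10)-90, "key lens",np.linalg.norm(X[:3]-X[3],axis=1))
E
```

```text
sq [0.4383 0.0839 0.0663] 0.35
ro [0.4414 0.0525 0.0668] 0.28
ri [0.4453 0.022  0.067 ] 0.25
wide [ 0.4535 -0.0455  0.0664] 0.46
railFR [ 0.556  -0.0569  0.1555] 0.27
railFL [0.5403 0.1024 0.1584] 0.26
railRR [ 0.7138 -0.0421  0.159 ] 1.33
railRL [0.6952 0.121  0.1571] 0.73
lidRL [0.7739 0.1249 0.1551] 0.31
lidRR [ 0.7896 -0.0295  0.1552] 0.53
pullL [0.6395 0.0858 0.1762] 0.09
pullR [ 0.6485 -0.0261  0.1692] 2.43
yaws 6.721530187351476 5.346642267575642 6.832551793032445 5.820290831878708 5.624462868118528 4.582021836768703 key lens [0.13022643 0.09872928 0.06792106]
```

Heights agree with the text: keys about 0.066, rails about 0.157, lid 0.155, pull top about 0.176. Key spacings come out at 130/99/68 as given. Yaw is about 6.2° and the lid is about 76 mm open. The pull's rear face is at about (0.644, 0.030). Moving now.

Emit:
arm_command:
  deltas:
    - [-0.05,-0.026,0,-6.2,0]
    - [-0.1,-0.052,0,-12.4,0]
    - [-0.15,-0.078,0,-18.6,0]
    - [-0.2,-0.104,0,-24.8,0]
    - [-0.25,-0.13,0,-31,0]

```text
time: 0.72
position: [0.4346, 0.3437, 0.2311]
eef_rot: [[-0.994, -0.114, -0.0], [-0.114, 0.994, -0.0], [0.0, -0.0, -1.0]]
contact_force: [1.0, 1.2, -0.0]
opening: -0.0003
finger_force: 0.0
```

Emit:
arm_command:
  deltas:
    - [-0.03,-0.05,0,0,0]
    - [-0.06,-0.1,0,0,0]
    - [-0.09,-0.15,0,0,0]
    - [-0.12,-0.2,0,0,0]
    - [-0.15,-0.25,0,0,0]

```text
time: 1.35
position: [0.6112, 0.1119, 0.2311]
eef_rot: [[-0.994, -0.11, -0.0], [-0.11, 0.994, 0.0], [0.0, 0.0, -1.0]]
contact_force: [0.8, 0.4, 0.4]
opening: -0.0001
finger_force: 0.0
```

Emit:
arm_command:
  deltas:
    - [-0.025,-0.04,0,0,0]
    - [-0.053,-0.087,0,0,0]
    - [-0.053,-0.087,0.01,0,0]
    - [-0.053,-0.087,0.02,0,0]
    - [-0.053,-0.087,0.03,0,0]

```text
time: 1.98
position: [0.6721, 0.0345, 0.2004]
eef_rot: [[-0.994, -0.112, -0.001], [-0.112, 0.994, 0.001], [0.001, 0.001, -1.0]]
contact_force: [0.7, -0.4, 0.9]
opening: -0.0003
finger_force: 0.0
```

Run:
```python
from bench import r, optics
import cv2,pickle,numpy as np
d={n:optics.snapshot(n) for n in("scene","top")}; pickle.dump(d,open("s1.pkl","wb"))
a=cv2.resize(d["scene"]["color"][130:300,160:350,::-1],(400,358)); b=cv2.resize(d["top"]["color"][130:260,235:365,::-1],(358,358))
cv2.imwrite("pics/a1.png",np.hstack([a,b]))
s=r.sense(); print(np.round(s["position"],4),s["contact_force"])
```

```text
[0.6717 0.0342 0.1998] [ 0.06737635  0.64671806 -0.55037888]
```

View pics/a1.png

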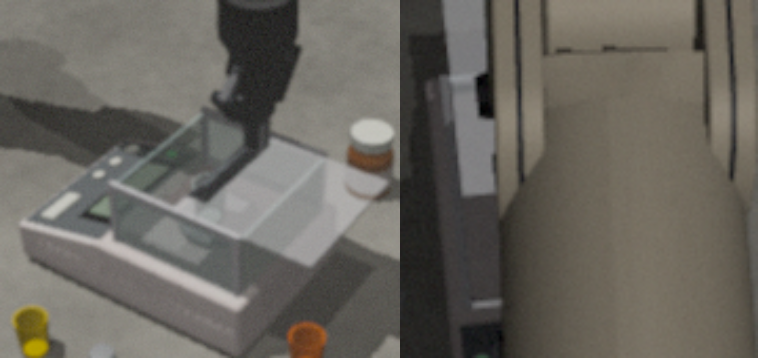

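The scene view shows the closed fingers hanging just behind the pull. The top view is blocked by the arm. Lowering behind the pull.

Emit:
arm_command:
  deltas:
    - [0,0,0.01,0,0]
    - [0,0,0.02,0,0]
    - [0,0,0.03,0,0]
    - [0,0,0.037,0,0]
    - [0,0,0.037,0,0]

```text
time: 2.7
position: [0.6724, 0.0327, 0.1636]
eef_rot: [[-0.994, -0.11, -0.001], [-0.11, 0.994, -0.0], [0.001, 0.0, -1.0]]
contact_force: [0.2, 1.0, -0.3]
opening: -0.0001
finger_force: 0.0
```

Emit:
arm_command:
  deltas:
    - [0.004,0,0,0,0]
    - [0.008,0,0,0,0]
    - [0.012,0,0,0,0]
    - [0.016,0,0,0,0]
    - [0.02,0,0,0,0]

```text
time: 3.32
position: [0.6528, 0.0306, 0.1645]
eef_rot: [[-0.994, -0.11, 0.001], [-0.11, 0.994, 0.0], [-0.001, 0.0, -1.0]]
contact_force: [1.1, -0.4, 0.0]
opening: -0.0
finger_force: 0.6
```

Emit:
arm_command:
  deltas:
    - [0.006,0,0,0,0]
    - [0.012,0,0,0,0]
    - [0.018,0,0,0,0]
    - [0.024,0,0,0,0]
    - [0.03,0,0,0,0]

```text
time: 3.95
position: [0.6226, 0.0272, 0.1643]
eef_rot: [[-0.994, -0.11, 0.0], [-0.11, 0.994, 0.0], [-0.0, 0.0, -1.0]]
contact_force: [1.4, -1.0, 1.0]
opening: -0.0001
finger_force: 0.7
```

Emit:
arm_command:
  deltas:
    - [0.006,0,0,0,0]
    - [0.012,0,0,0,0]
    - [0.018,0,0,0,0]
    - [0.024,0,0,0,0]
    - [0.028,0,0,0,0]

```text
time: 4.58
position: [0.5947, 0.0241, 0.1643]
eef_rot: [[-0.994, -0.11, -0.0], [-0.11, 0.994, 0.0], [0.0, 0.0, -1.0]]
contact_force: [1.8, -0.8, 0.4]
opening: 0.0
finger_force: 0.6
```

Emit:
arm_command:
  deltas:
    - [0.002,0,0,0,0]
    - [0.004,0,0,0,0]
    - [0.006,0,0,0,0]
    - [0.008,0,0,0,0]
    - [0.008,0,0,0,0]

```text
time: 5.2
position: [0.5869, 0.0235, 0.1642]
eef_rot: [[-0.994, -0.11, -0.001], [-0.11, 0.994, 0.0], [0.001, 0.0, -1.0]]
contact_force: [0.1, 0.7, -0.4]
opening: -0.0001
finger_force: 0.0
```

Emit:
arm_command:
  deltas:
    - [0.001,0,0,0,0]
    - [0.002,0,0,0,0]
    - [0.003,0,0,0,0]
    - [0.004,0,0,0,0]
    - [0.005,0,0,0,0]

```text
time: 5.82
position: [0.5822, 0.0229, 0.1643]
eef_rot: [[-0.994, -0.11, 0.0], [-0.11, 0.994, 0.0], [-0.0, 0.0, -1.0]]
contact_force: [1.3, 1.1, -0.2]
opening: -0.0003
finger_force: 0.6
```

Emit:
arm_command:
  deltas:
    - [0.0005,0,0,0,0]
    - [0.001,0,0,0,0]
    - [0.0015,0,0,0,0]
    - [0.002,0,0,0,0]
    - [0.0025,0,0,0,0]

```text
time: 6.45
position: [0.5815, 0.0228, 0.1645]
eef_rot: [[-0.994, -0.11, 0.004], [-0.11, 0.994, 0.0], [-0.004, -0.0, -1.0]]
contact_force: [12.3, 1.1, -7.4]
opening: 0.0002
finger_force: 6.4
```

The lid has met its front stop, right where expected: force rose to 12 N with no further travel. Backing off, lifting and moving over to the tare key.

Emit:
arm_command:
  deltas:
    - [-0.006,0,0,0,0]
    - [-0.01,0,0,0,0]
    - [-0.01,0,-0.02,0,0]
    - [-0.01,0,-0.04,0,0]
    - [-0.01,0,-0.06,0,0]

```text
time: 7.08
position: [0.5895, 0.0235, 0.2248]
eef_rot: [[-0.994, -0.11, -0.001], [-0.11, 0.994, -0.0], [0.001, 0.0, -1.0]]
contact_force: [0.8, -0.9, -0.5]
opening: -0.0002
finger_force: 0.0
```

Emit:
arm_command:
  deltas:
    - [0.03,-0.011,0,0,0]
    - [0.065,-0.023,0,0,0]
    - [0.1,-0.035,0,0,0]
    - [0.13,-0.046,0,0,0]
    - [0.154,-0.054,0,0,0]

```text
time: 7.7
position: [0.4414, -0.0478, 0.2244]
eef_rot: [[-0.994, -0.109, -0.0], [-0.109, 0.994, 0.0], [0.0, 0.0, -1.0]]
contact_force: [0.3, -0.5, 0.1]
opening: -0.0005
finger_force: 0.0
```

Emit:
arm_command:
  deltas:
    - [0,0,0.025,0,0]
    - [0,0,0.05,0,0]
    - [0,0,0.075,0,0]
    - [0,0,0.1,0,0]
    - [0,0,0.12,0,0]

```text
time: 8.32
position: [0.4422, -0.0472, 0.1034]
eef_rot: [[-0.994, -0.11, -0.001], [-0.11, 0.994, -0.0], [0.001, 0.0, -1.0]]
contact_force: [0.0, -0.1, 0.4]
opening: 0.0001
finger_force: 0.0
```

Run:
```python
from bench import r, optics
import cv2,pickle,numpy as np
s=r.sense(); print(np.round(s["position"],4),s["contact_force"])
c=optics.snapshot("scene"); pickle.dump(c,open("s2.pkl","wb"))
cv2.imwrite("pics/a2.png",cv2.resize(c["color"][150:300,160:350,::-1],None,fx=4,fy=4,interpolation=cv2.INTER_CUBIC))
from h import proj
print((proj(c,[s["position"],[.4535,-.0455,.0664]])-[160,150])*4)
```

```text
[ 0.4422 -0.0472  0.1034] [ 0.00413677 -0.05823402  0.41044491]
[[ 92.85504391 253.96107908]
 [114.35559416 309.83839165]]
```

View pics/a2.png

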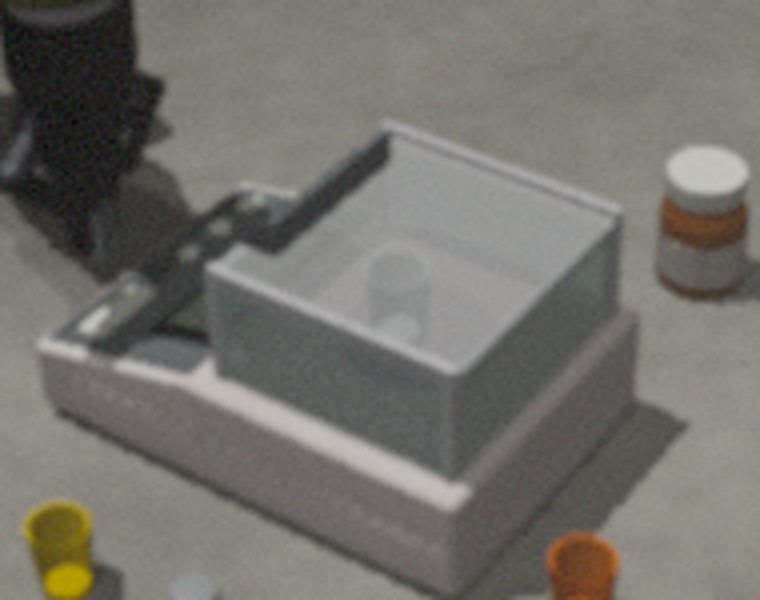

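The lid is flush at the rear, with the pull at the front of the shield, so it is shut. The beaker stands untouched inside, and the finger is over the wide key. Pressing slowly.

Emit:
arm_command:
  deltas:
    - [0,0,0.012,0,0]
    - [0,0,0.022,0,0]
    - [0,0,0.03,0,0]
    - [0,0,0.033,0,0]
    - [0,0,0.034,0,0]

```text
time: 9.0
position: [0.4427, -0.047, 0.0703]
eef_rot: [[-0.994, -0.11, 0.0], [-0.11, 0.994, 0.0], [-0.0, 0.0, -1.0]]
contact_force: [0.2, -0.1, -0.4]
opening: -0.0
finger_force: 0.0
```

Emit:
arm_command:
  deltas:
    - [0,0,0.0005,0,0]
    - [0,0,0.001,0,0]
    - [0,0,0.0015,0,0]
    - [0,0,0.002,0,0]
    - [0,0,0.0025,0,0]

```text
time: 9.62
position: [0.4426, -0.047, 0.0678]
eef_rot: [[-0.994, -0.11, 0.0], [-0.11, 0.994, 0.0], [-0.0, 0.0, -1.0]]
contact_force: [0.3, -0.1, 0.0]
opening: 0.0001
finger_force: 0.0
```

Emit:
arm_command:
  deltas:
    - [0,0,0.0005,0,0]
    - [0,0,0.001,0,0]
    - [0,0,0.0015,0,0]
    - [0,0,0.002,0,0]
    - [0,0,0.002,0,0]

```text
time: 10.25
position: [0.4426, -0.047, 0.0658]
eef_rot: [[-0.994, -0.11, 0.0], [-0.11, 0.994, 0.0], [-0.0, 0.0, -1.0]]
contact_force: [-0.1, -0.1, 0.3]
opening: 0.0002
finger_force: 0.1
```

Emit:
arm_command:
  deltas:
    - [0,0,0.0005,0,0]
    - [0,0,0.001,0,0]
    - [0,0,0.0015,0,0]
    - [0,0,0.0015,0,0]
    - [0,0,0.0015,0,0]

```text
time: 10.88
position: [0.4428, -0.047, 0.0644]
eef_rot: [[-0.994, -0.11, 0.0], [-0.11, 0.994, 0.0], [-0.0, 0.0, -1.0]]
contact_force: [0.8, -0.3, 2.9]
opening: 0.0004
finger_force: 1.1
```

Emit:
arm_command:
  deltas:
    - [0,0,0.0005,0,0]
    - [0,0,0.001,0,0]
    - [0,0,0.0013,0,0]
    - [0,0,0.0013,0,0]
    - [0,0,0.0013,0,0]

```text
time: 11.5
position: [0.4427, -0.047, 0.0631]
eef_rot: [[-0.994, -0.11, 0.0], [-0.11, 0.994, 0.0], [-0.0, 0.0, -1.0]]
contact_force: [1.7, 0.4, 4.6]
opening: -0.0005
finger_force: 1.7
```

The key is pressed with about 4.6 N, past the press threshold and far below 15 N. Retreating.

Emit:
arm_command:
  deltas:
    - [0,0,-0.005,0,0]
    - [0,0,-0.03,0,0]
    - [0,0,-0.07,0,0]
    - [0,0,-0.11,0,0]
    - [0,0,-0.16,0,0]

```text
time: 12.12
position: [0.4413, -0.0471, 0.2236]
eef_rot: [[-0.994, -0.11, -0.003], [-0.11, 0.994, -0.0], [0.003, 0.0, -1.0]]
contact_force: [0.8, 0.4, 0.0]
opening: -0.0004
finger_force: 0.0
```

Emit:
arm_command:
  deltas:
    - [0,0.05,-0.01,0,0]
    - [0,0.1,-0.02,0,0]
    - [0,0.15,-0.02,0,0]
    - [0,0.2,-0.02,0,0]
    - [0,0.25,-0.02,0,0]

```text
time: 12.75
position: [0.4141, 0.2025, 0.2428]
eef_rot: [[-0.994, -0.11, -0.001], [-0.11, 0.994, -0.001], [0.001, -0.001, -1.0]]
contact_force: [1.2, 0.2, 0.5]
opening: -0.0003
finger_force: 0.0
```

Emit:
arm_command:
  deltas:
    - [0,0.03,0,0,0]
    - [0,0.03,0,0,0]
    - [0,0.03,0,0,0]
    - [0,0.03,0,0,0]
    - [0,0.03,0,0,0]

```text
time: 13.38
position: [0.412, 0.2305, 0.2431]
eef_rot: [[-0.994, -0.109, 0.0], [-0.109, 0.994, 0.0], [-0.0, 0.0, -1.0]]
contact_force: [1.5, -0.8, 0.6]
opening: 0.0005
finger_force: 0.0
```

Run:
```python
from bench import r, optics
import cv2,numpy as np
s=r.sense(); print(np.round(s["position"],4),s["contact_force"],np.abs(s["dq"]).max())
a,b=[optics.snapshot(n)["color"][...,::-1] for n in("scene","top")]
cv2.imwrite("pics/a3.png",np.hstack([cv2.resize(a[165:300,160:350],(440,313)),cv2.resize(b[100:310,160:365],(320,328))[:313]]))
```

```text
[0.412  0.2305 0.2431] [ 1.45019633 -0.80485501  0.57819149] 0.004385795650436951
```

View pics/a3.png

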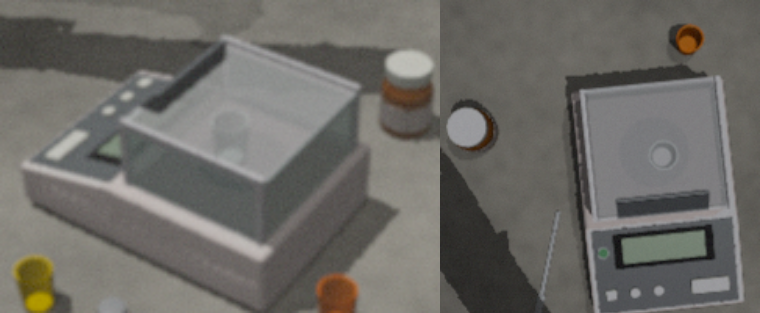

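The lid is shut, with its pull at the shield's front (top crop 662,203). The beaker is on the pan, nothing around the balance has moved, and the arm is clear.

```bash
python3 -c "
from bench import r
print(r.sign_off())"
```

```text
the job is handed in; nothing more can be done
None
```

The lid is fully shut against its front stop (about 12 N), the tare key was pressed once at about 4.6 N, the arm is clear of everything, and the job was handed in at about 13.5 s; no verdict was returned.

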